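# Stand the vegetable brush and the peeler up in the utensil pot

## Robot

A 6-joint arm with a two-finger parallel gripper is mounted at the origin on a cart in front of the work surface, level with it; the furniture and walls round the work are solid. World frame = base frame: x ahead of the robot, y to its left, z up, the work surface at z = 0. Lengths are in m, angles in rad, forces in N, time in s.
With the tool pointing down it reaches from about 0.325 to 0.85 m from the base axis. Payload 4.4 kg.
Tool frame: the origin (TCP) lies on the mounting face of the last link; the fingertips stand 199 mm ahead of it and the grasp point (between the pads) lies 180 mm ahead of it (env.hold_point_z is the distance from the TCP to the grasp point, in m); z points along the fingers, y is the line along which they close (so a half turn about z gives the same grasp; the last joint's range is limited). The gripper opens to 94 mm and grips with 3 to 60 N. Pads are 16 mm wide; open, the fingers measure 119 mm over their backs; the gripper's body (75 mm by 177 mm) begins 78 mm behind the grasp point.
Start: joints at [-1.304, 0.207, 1.542, -0, 1.393, -0.15], TCP at [0.233, -0.526, 0.405] pointing down, gripper open.
Joint ranges: [-2.73, 2.73], [-0.86, 2.22], [0.23, 2.46], [-1.11, 4.25], [0.08, 2.63], [-2.82, 2.82]. Speed limits (rad/s): [2.79, 2.79, 3.14, 3.14, 3.14, 3.14].

## Interface

Orientations are given as a unit quaternion [x, y, z, w].
In Python, from bench import readout, grab_frame, camera_model, env, silhouettes gives the robot as it stands.
- The arm moves only by the shell command python3 -m jog 'ROWS'. ROWS is JSON, a list of rows, each a list of 7 numbers: the turn, a rotation vector about the tool's x, y, z in rad, then the shift along the tool's x, y, z in cm, then the finger opening in cm, from 0 to 9.4. In form: [[wx, wy, wz, tx, ty, tz, jaw], ...]. A call has 1 to 12 rows; each row is the pose to reach, as a shift and turn from the pose commanded when the call began, along the tool's axes at that moment; what a row does not reach only later rows make up. A row lasts 1/10 s, in which the tool goes at most 50 mm and 8.59 degrees, less where a joint would pass 70% of its speed; a pose out of reach is approached as far as the arm can. A call with a gripper value outside its range is refused whole. The fingers move at their own pace and stop on an object; the grip force is fixed at half the most. Time passes only in rows, so rows that repeat a pose let the fingers close. It gives the time, the measured TCP pose, the force, the opening and the grip force at its end, in the units of the state.
- readout.read_state(): the state, without advancing time (a new reading comes with each control period).
- grab_frame(name): name is "scene" or "top" or "wrist"; returns the picture (480x640x3 uint8, red, green, blue); there is no depth.
- camera_model(name): a dict with "vertical_fov" (degrees; the focal length in pixels is half the picture's height over the tangent of half this angle, whatever the lens; pixels are square), "cx", "cy" (the principal point, pixels), "R" (3x3) and "t" (3): a world point X has camera coordinates R X + t; the wrist camera has in their place "tool_from_camera" (4x4, takes a point from camera to tool coordinates, whose origin is the TCP and whose axes are the flange's). Camera axes: x right, y down, z forward; pixel columns grow to the right and rows downward; lengths in m; the calibration is good to about 2 mm. A picture is of the moment at which its call begins: read the wrist's pose just before it. camera_model takes no time and is no camera call.
- env.close_job(): hands the job in; it is judged then, once.
Trained networks look in the newest picture that a camera, given by its name, has taken for a name from the list of things; names that differ only in an ending like _2 or _b are one class to them, and where a whole thing is asked for, a point or a joint stands for the part that bears it (a point fixed in the world has none). Each returns a list of dicts, best first, with "confidence" (0 to 1); they miss things now and then, are a little off and sometimes report something else, mostly with a low value. They report only what shows in the picture. A call takes as long as a camera call.
- silhouettes(label, camera): "pixels" (480x640 bool, what is visible of it) and "xy" ([column, row] in pixels, amid what is visible of it).
The state is a dict: "time": time; "qpos": joint angles; "joint_vel": joint speeds; "tau": joint torques, N m; "tcp_pos": TCP position; "ee_rot": TCP orientation; "wrist_force": force on the tool from outside, world axes, zero at the start; "moment": the same for the moment, N m; "finger_gap": finger opening in m; "grasp_force": force on a finger pad.
Only numpy, scipy, OpenCV 4.12 (cv2) and the standard library are available. Lean on these libraries where they do the work, as an engineer would, in place of code of your own. Each camera call takes 0.05 s, during which the arm holds its last target. There are 200 camera calls.

## Task

The vegetables are prepared: stand the wooden brush and the peeler in the plain white utensil pot (the one without a handle), handle ends down inside it and bristles and blade up, where they may lean on the rim. Leave the pot standing, never tipped over, and do not disturb the other things on the worktop.

Things in the scene. Friction and masses are not known exactly. Their poses are not given: they have to be found in the camera images.
- pot_centre (a point): The utensil pot: plain white, round, straight-sided, no handle, loose, 500 g, 104 mm across the rim, 110 mm tall. The point is on its axis, half-way up (55 mm above its underside); z is up. Its inner floor is 6 mm above its underside; inside it is open, 45 mm in radius all the way down.
- brush_centre (a point): The wooden brush, 70 g, 216 mm long, lying. Its y axis runs along it: the bristle head (50 mm long, 42 mm wide, 24 mm thick) lies at y = -105 to -55 mm, the free end of the handle at y = +104 mm. The handle is 16 mm wide (x) and 13 mm thick, 10 to 23 mm above the worktop. The point is half-way along the brush, in the handle, 16.5 mm above the worktop; z is up. Balances 35 mm towards the head.
- brush_foot (a point): End of the brush's handle, on its centre line, 103 mm from brush_centre.
- peeler_centre (a point): The vegetable peeler, 80 g, 170 mm long, 25 mm wide (y) and 17 mm thick (z), lying flat. Its x axis runs along it: the thick handle ends at x = -85 mm, the slim steel blade at x = +85 mm. The point is its centre, 8.5 mm above the worktop as it lies; it balances there and feels like a plain bar of 25 by 17 mm.
- peeler_foot (a point): Handle end of the peeler, 83 mm from peeler_centre.
- brush: The same brush: y along it with the handle end at +y, origin under its middle on the worktop side.
- peeler: The same peeler: x along it with the blade at +x, origin in the middle of its underside.
- fork: Bystander: metal table fork, 205 mm. Origin at its underside.
- garlic: Bystander: garlic bulb, 54 mm. Origin at its underside.
- mug: Bystander: cream mug with a handle, 92 mm across, 95 mm tall; nothing goes into it. Origin at its underside.

How it is judged:
At the end, for the whole second after the job is handed in: The brush and the peeler both stand in the pot, at rest: each has its handle end inside the pot, in its lower half and within 46 mm of its axis, and leans at most 49 degrees (0.85 rad) from upright with bristles or blade up. The pot stands upright (within 0.12 rad) (angle between pot_centre's own z axis and vertical below 0.12 rad and angle between brush_centre's own y axis and vertical above 2.292 rad and horizontal distance between each of brush_foot, peeler_foot and pot_centre below 0.046 m and z of each of brush_foot, peeler_foot in the frame of pot_centre below 0 m and linear speed of each of brush, peeler below 0.03 m/s and angle between peeler_centre's own x axis and vertical below 0.85 rad); the robot touches nothing.
It fails at once if the pot is tipped by more than 0.5 rad (angle between pot_centre's own z axis and vertical above 0.5 rad).
It fails at once if another thing on the worktop is moved by more than 40 mm (distance of any of fork, garlic, mug from where it was at the start of the episode above 0.04 m).
It also fails if it takes over 72 s, if anything falls off the work surface, if the arm or the gripper's body presses on something with over 40 N, if the wrist force passes 120 N, or if a joint passes its speed limit or range.

## Working session

There is one attempt and no reset: what is moved stays moved. The work goes in short steps, Python scripts to look and compute and a shell command to move; the robot and the scene stay as the last step left them, time stands still between calls to the robot, and variables do not carry over. Pictures are saved under pics/ and viewed, at most 10 in all, crops included, and the job is handed in when it is done.

```bash
mkdir -p pics; ls; cat > h.py <<'E'
import numpy as np, cv2
from bench import readout, grab_frame, camera_model, env, silhouettes
from scipy.spatial.transform import Rotation as Ro
def save(n,f): cv2.imwrite('pics/'+f,cv2.cvtColor(grab_frame(n),cv2.COLOR_RGB2BGR))
def ray(cam,px):
    m=camera_model(cam); f=240/np.tan(np.radians(m['vertical_fov'])/2)
    d=np.array([(px[0]-m['cx'])/f,(px[1]-m['cy'])/f,1.]); R=np.array(m['R']);t=np.array(m['t'])
    return -R.T@t, R.T@d
def atz(cam,px,z):
    o,d=ray(cam,px); return o+d*(z-o[2])/d[2]
E
python3 - <<'E'
from h import *
save('top','top.png'); 
for l in ['pot_centre','brush','peeler','fork','garlic','mug']:
    for s in silhouettes(l,'top')[:2]:
        ys,xs=np.nonzero(s['pixels']); p=np.c_[xs,ys].astype(np.float32)
        r=cv2.minAreaRect(p)
        print(l,round(s['confidence'],2),s['xy'],len(xs),r, atz('top',s['xy'],0.015).round(3))
save('scene','scene.png')
m=camera_model('top');print(m); print(readout.read_state())
E
```

```text
pics
pot_centre 0.96 [450.7, 253.5] 2835 ((451.1310119628906, 256.2252502441406), (56.240726470947266, 62.51482009887695), 47.290611267089844) [ 0.541 -0.149  0.015]
brush 0.76 [256.7, 257.0] 1154 ((259.6855773925781, 273.82861328125), (104.53900909423828, 20.584674835205078), 70.30137634277344) [0.543 0.245 0.015]
brush 0.5 [342.1, 281.6] 717 ((338.3999938964844, 270.20001220703125), (81.58675384521484, 12.016654014587402), 71.56504821777344) [0.489 0.072 0.015]
peeler 0.78 [341.3, 279.9] 692 ((340.1603698730469, 270.3113098144531), (80.90535736083984, 11.950366973876953), 74.05460357666016) [0.492 0.074 0.015]
fork 0.76 [198.5, 297.3] 543 ((203.0, 294.5), (95.0, 12.0), 90.0) [0.464 0.364 0.015]
garlic 0.62 [340.4, 171.0] 447 ((340.5, 171.5), (23.0, 23.0), 90.0) [0.719 0.069 0.015]
garlic 0.5 [452.1, 252.3] 2905 ((449.8269348144531, 254.13461303710938), (56.28532409667969, 63.93385314941406), 78.69007110595703) [ 0.543 -0.152  0.015]
mug 0.91 [442.6, 132.9] 2348 ((445.2497863769531, 131.29037475585938), (53.2378044128418, 59.096805572509766), 79.04593658447266) [ 0.795 -0.147  0.015
[... 306 characters left out ...]
os': array([-1.30350832e+00,  2.06752204e-01,  1.54169378e+00,  1.96675400e-05,
        1.39351884e+00, -1.50498222e-01]), 'joint_vel': array([-9.62243801e-04,  5.81116026e-05, -2.26637571e-03, -7.44406625e-04,
        1.09022098e-03, -2.00674596e-03]), 'tau': array([ 3.30655275e-04, -3.70362067e+01, -2.81264234e+01,  6.99058967e-02,
        3.03471589e-02, -6.79783466e-05]), 'tcp_pos': array([ 0.23328116, -0.52550538,  0.40446808]), 'ee_rot': array([ 9.78261400e-01,  2.07375502e-01, -1.19732691e-06, -1.86331293e-04]), 'wrist_force': array([-0.13746089,  1.46184858,  0.35950079]), 'moment': array([-0.00530425, -0.0503034 ,  0.02166102]), 'grasp_force': 0.0, 'finger_gap': 0.09393251397262557}
```

View pics/top.png

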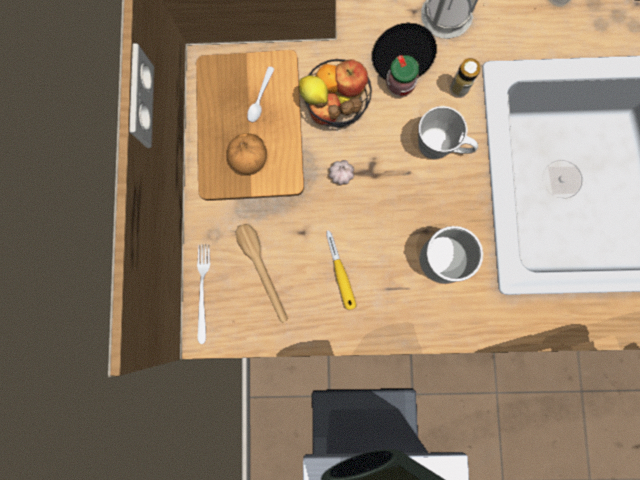

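View pics/scene.png

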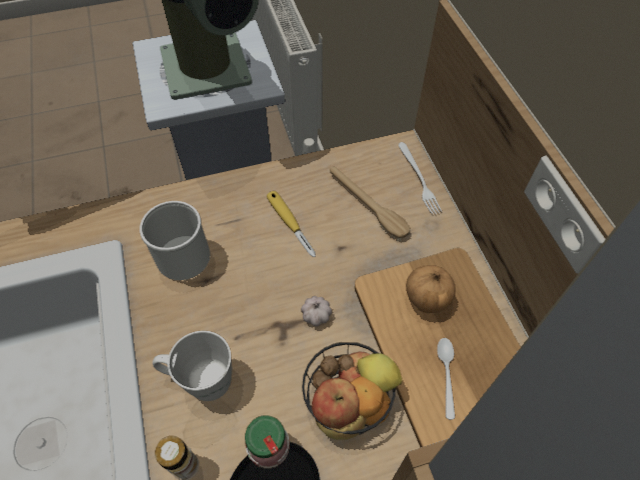

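The top view shows the brush (head at 247,237, handle end at 285,320), the peeler (blade at 329,233, handle end at 350,306) and the pot (rim about 453,253). The scene view agrees: both handles point towards the robot. The silhouettes match the pictures, so next I'll measure exact poses.

```bash
cat >> h.py <<'E'
def ends(l,cam,z):
    s=silhouettes(l,cam)[0]; ys,xs=np.nonzero(s['pixels'])
    P=np.array([atz(cam,p,z)[:2] for p in np.c_[xs,ys]]); c=P.mean(0)
    a=np.linalg.svd(P-c,full_matrices=False)[2][0]; a*=np.sign(a[0]); u=(P-c)@a
    v=(P-c)@np.array([-a[1],a[0]])
    lo,hi=np.percentile(u,.3),np.percentile(u,99.7)
    mid=c+a*(lo+hi)/2
    # handle-end half centre line
    return mid,a,hi-lo,np.ptp(v),P
E
python3 - <<'E'
from h import *
from scipy.optimize import least_squares
for cam in ['top','scene']:
    grab_frame(cam)
    for l,z in [('brush',.0165),('peeler',.010)]:
        m,a,L,w,P=ends(l,cam,z); print(cam,l,m.round(4),a.round(3),np.degrees(np.arctan2(a[1],a[0])).round(1),L.round(3),w.round(3))
    s=silhouettes('pot_centre',cam)[0]
    m=camera_model(cam); ys,xs=np.nonzero(s['pixels']); H=cv2.convexHull(np.c_[xs,ys].astype(np.int32))
    th=np.linspace(0,2*np.pi,120)
    f=240/np.tan(np.radians(m['vertical_fov'])/2)
    def pts(c):
        X=np.r_[[[c[0]+.052*np.cos(t),c[1]+.052*np.sin(t),z] for t in th for z in (0,.11)]]
        Y=X@np.array(m['R']).T+m['t']; return (Y[:,:2]/Y[:,2:]*f+[m['cx'],m['cy']]).astype(np.float32)
    mask=s['pixels'].astype(np.uint8)
    def cost(c):
        q=np.zeros((480*4,640*4),np.uint8); cv2.fillConvexPoly(q,cv2.convexHull(((pts(c)+.5)*4-.5).round().astype(np.int32)),1)
        big=cv2.resize(mask,(2560,1920),interpolation=cv2.INTER_NEAREST)
        return (q!=big).sum()/16
    from scipy.optimize import minimize
    r=minimize(cost,[.53,-.145],method='Nelder-Mead',options=dict(initial_simplex=[[.53,-.145],[.56,-.145],[.53,-.17]],xatol=5e-4))
    print(cam,'pot',r.x.round(4),r.fun,mask.sum())
s=silhouettes
grab_frame('top')
E
```

```text
top brush [0.5121 0.2342] [0.916 0.402] 23.7 0.215 0.044
top peeler [0.5132 0.0776] [0.964 0.265] 15.4 0.161 0.024
top pot [ 0.531  -0.1351] 187.0 2842
scene brush [0.5135 0.2353] [0.921 0.39 ] 23.0 0.217 0.047
scene peeler [0.5169 0.0783] [0.97  0.242] 14.0 0.175 0.028
scene pot [ 0.5251 -0.1342] 358.3125 4133
```

```bash
cat >> h.py <<'E'
def rot(yaw,pitch=0): return Ro.from_euler('z',yaw,degrees=True)*Ro.from_euler('y',-pitch,degrees=True)*Ro.from_euler('x',180,degrees=True)
def go(g,yaw,pitch=0):
    "row moving grasp point to g"
    s=readout.read_state(); R0=Ro.from_quat(s['ee_rot']); R=rot(yaw,pitch)
    t=np.array(g)-R.apply([0,0,env.hold_point_z])
    w=(R0.inv()*R).as_rotvec(); d=R0.inv().apply(t-s['tcp_pos'])
    print('row',w.round(3),(d*100).round(2),'deg',np.degrees(np.linalg.norm(w)).round(1),'tcp',t.round(3))
def st():
    s=readout.read_state(); R=Ro.from_quat(s['ee_rot'])
    print('t',s['time'],'q',s['qpos'].round(2),'gp',(s['tcp_pos']+R.apply([0,0,env.hold_point_z])).round(4),'x',R.apply([1,0,0]).round(3),'F',s['wrist_force'].round(1),s['finger_gap'].round(4),s['grasp_force'])
E
python3 -c "
from h import *
go([.549,.087,.20],14.7)"
```

```text
row [-0.     0.     0.161] [ 53.71 -43.18   2.43] deg 9.2 tcp [0.549 0.087 0.38 ]
```

```bash
python3 -m jog '[[0,0,0.161,53.7,-43.2,2.4,6],[0,0,0.161,53.7,-43.2,2.4,6],[0,0,0.161,53.7,-43.2,2.4,6],[0,0,0.161,53.7,-43.2,2.4,6],[0,0,0.161,53.7,-43.2,2.4,6],[0,0,0.161,53.7,-43.2,2.4,6],[0,0,0.161,53.7,-43.2,2.4,6],[0,0,0.161,53.7,-43.2,2.4,6],[0,0,0.161,53.7,-43.2,2.4,6],[0,0,0.161,53.7,-43.2,2.4,6],[0,0,0.161,53.7,-43.2,2.4,6],[0,0,0.161,53.7,-43.2,2.4,6]]'; python3 -c "
from h import *
st();go([.549,.087,.08],14.7)"
```

```text
time: 2.05
tcp_pos: [0.5084, 0.0097, 0.3841]
ee_rot: [0.992, 0.128, 0.001, 0.0]
wrist_force: [0.8, -0.3, 0.6]
finger_gap: 0.0601
grasp_force: 0.0Traceback (most recent call last):
  File "<string>", line 3, in <module>
    st();go([.549,.087,.08],14.7)
    ~~^^
  File "h.py", line 29, in st
    print('t',s['time'],'q',s['qpos'].round(2),'gp',(s['tcp_pos']+R.apply([0,0,env.hold_point_z])).round(4),'x',R.apply([1,0,0]).round(3),'F',s['wrist_force'].round(1),s['finger_gap'].round(4),s['grasp_force'])
                                                                                                                                                                        ^^^^^^^^^^^^^^^^^^^^^
AttributeError: 'float' object has no attribute 'round'
```

```bash
sed -i "s/s\['finger_gap'\].round(4)/round(s['finger_gap'],4)/" h.py; python3 -c "
from h import *
st();go([.549,.087,.08],14.7)"
```

```text
t 2.05 q [-0.15  0.08  1.73 -0.    1.33  1.16] gp [0.5086 0.0096 0.2037] x [0.967 0.254 0.001] F [ 0.8 -0.3  0.6] 0.0601 0.0
row [ 0.001 -0.001  0.   ] [ 5.88 -6.45 12.37] deg 0.1 tcp [0.549 0.087 0.26 ]
```

```bash
python3 -m jog '[[0,0,0,5.9,-6.4,12.3,6],[0,0,0,5.9,-6.4,12.3,6],[0,0,0,5.9,-6.4,12.3,6],[0,0,0,5.9,-6.4,12.3,6],[0,0,0,5.9,-6.4,12.3,6]]'; python3 -c "
from h import *
st();save('wrist','w1.png')
go([.549,.087,.023],14.7)
s=readout.read_state(); R=Ro.from_quat(s['ee_rot']).as_matrix()
m=camera_model('wrist');T=np.array(m['tool_from_camera']);f=240/np.tan(np.radians(m['vertical_fov'])/2)
q=silhouettes('peeler','wrist')[0]; ys,xs=np.nonzero(q['pixels']); d=np.c_[(xs-m['cx'])/f,(ys-m['cy'])/f,np.ones(len(xs))]@(R@T[:3,:3]).T
o=R@T[:3,3]+s['tcp_pos']; P=o+d*((.012-o[2])/d[:,2:]); P=P[:,:2]; c=P.mean(0)
a=np.linalg.svd(P-c,full_matrices=False)[2][0];a*=np.sign(a[0]);u=(P-c)@a
print(c,np.degrees(np.arctan2(a[1],a[0])),u.min(),u.max(),c+a*u.min(),c+a*u.max())
"
```

```text
time: 2.55
tcp_pos: [0.5482, 0.0847, 0.2596]
ee_rot: [0.992, 0.129, -0.002, 0.0]
wrist_force: [-0.1, -0.6, 1.0]
finger_gap: 0.06
grasp_force: 0.0
t 2.55 q [-0.    0.33  1.72 -0.    1.1   1.31] gp [0.5476 0.0846 0.0792] x [ 0.967  0.255 -0.003] F [-0.1 -0.6  1. ] 0.06 0.0
row [ 0.001 -0.001  0.001] [ 0.07 -0.29  5.84] deg 0.1 tcp [0.549 0.087 0.203]
[0.52675383 0.08013536] 14.999382264462719 -0.09615215102816857 0.07675512650347296 [0.43387772 0.05525035] [0.6008938  0.10000025]
```

View pics/w1.png

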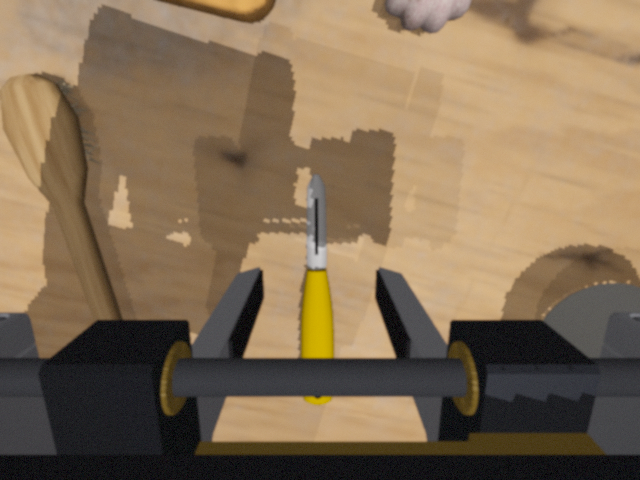

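The wrist view shows the peeler centred between the open fingers, with the blade tip at (316,178) and the handle running from 270 to 400. The measured centre is about (0.517, 0.078), so I'll descend and grasp.

```bash
python3 -m jog '[[0,0,0,0.1,-0.25,3,6],[0,0,0,0.1,-0.25,5,6],[0,0,0,0.1,-0.25,5.8,6],[0,0,0,0.1,-0.25,5.8,6],[0,0,0,0.1,-0.25,5.8,0.5],[0,0,0,0.1,-0.25,5.8,0.5],[0,0,0,0.1,-0.25,5.8,0.5],[0,0,0,0.1,-0.25,5.8,0.5],[0,0,0,0.1,-0.25,5.8,0.5],[0,0,0,0.1,-0.25,5.8,0.5],[0,0,0,0.1,-0.25,5.8,0.5]]'; python3 -c "
from h import *
st();go([.50,.05,.28],0,60)"
```

```text
time: 3.75
tcp_pos: [0.5492, 0.0872, 0.2032]
ee_rot: [0.992, 0.128, 0.0, 0.0]
wrist_force: [-1.5, -0.2, 3.7]
finger_gap: 0.0246
grasp_force: 30.0
t 3.75 q [ 0.    0.42  1.74 -0.    0.99  1.32] gp [0.5493 0.0871 0.0228] x [0.967 0.254 0.   ] F [-1.5 -0.2  3.7] 0.0246 29.989494681358337
row [-0.134  1.041  0.233] [-20.8   -1.62 -16.71] deg 61.6 tcp [0.344 0.05  0.37 ]
```

```bash
python3 -m jog '[[0,0,0,0,0,-4,0.5],[0,0,0,0,0,-8,0.5],[0,0,0,0,0,-12,0.5],[-0.134,1.041,0.233,-20.8,-1.6,-16.7,0.5],[-0.134,1.041,0.233,-20.8,-1.6,-16.7,0.5],[-0.134,1.041,0.233,-20.8,-1.6,-16.7,0.5],[-0.134,1.041,0.233,-20.8,-1.6,-16.7,0.5],[-0.134,1.041,0.233,-20.8,-1.6,-16.7,0.5],[-0.134,1.041,0.233,-20.8,-1.6,-16.7,0.5],[-0.134,1.041,0.233,-20.8,-1.6,-16.7,0.5],[-0.134,1.041,0.233,-20.8,-1.6,-16.7,0.5],[-0.134,1.041,0.233,-20.8,-1.6,-16.7,0.5]]'; python3 -c "
from h import *
st()
d=rot(0,65).apply([1,0,0]); foot=np.array([.505,-.148,.13]); g=foot+d*.117; print(g); go(g,0,65)"
```

```text
time: 4.95
tcp_pos: [0.3428, 0.05, 0.3684]
ee_rot: [0.867, -0.0, 0.499, -0.001]
wrist_force: [-0.6, -0.7, -0.8]
finger_gap: 0.0247
grasp_force: 30.0
t 4.95 q [-0.17 -0.58  2.42  0.52  0.3   0.99] gp [0.4988 0.0501 0.2779] x [ 0.502 -0.001  0.865] F [-0.6 -0.7 -0.8] 0.0247 29.987770915031433
[ 0.55444634 -0.148       0.23603801]
row [-0.001  0.09  -0.001] [-2.42 19.81  6.97] deg 5.1 tcp [ 0.391 -0.148  0.312]
```

```bash
cat >> h.py <<'E'
POT=np.array([.5285,-.135])
def place(u,v,fz,yaw,pitch,L,off):
    y=np.radians(yaw); U=np.array([np.cos(y),np.sin(y)]);V=np.array([-U[1],U[0]])
    R=rot(yaw,pitch); foot=np.r_[POT+u*U+v*V,fz]
    g=foot+R.apply([L,0,-off]); print('foot',foot.round(3),'g',g.round(3)); go(g,yaw,pitch)
E
python3 -c "
from h import *
place(-.015,-.018,.14,-15,65,.118,.014)"
```

```text
foot [ 0.509 -0.149  0.14 ] g [ 0.545 -0.158  0.253]
row [-0.233  0.089  0.12 ] [-1.15 16.58  5.82] deg 15.9 tcp [ 0.387 -0.116  0.329]
```

```bash
python3 -m jog '[[-0.233,0.089,0.12,-1.1,4,3,0.5],[-0.233,0.089,0.12,-1.1,8,4.5,0.5],[-0.233,0.089,0.12,-1.1,12,5.8,0.5],[-0.233,0.089,0.12,-1.1,16.6,5.8,0.5],[-0.233,0.089,0.12,-1.1,16.6,5.8,0.5],[-0.233,0.089,0.12,-1.1,16.6,5.8,0.5],[-0.233,0.089,0.12,-1.1,16.6,5.8,0.5]]'; python3 -c "
from h import *
st()
place(-.015,-.018,.14,-15,65,.118,.014)
place(-.015,-.018,.03,-15,65,.118,.014)
save('scene','s2.png')"
```

```text
time: 5.65
tcp_pos: [0.3889, -0.1195, 0.3312]
ee_rot: [0.835, -0.112, 0.533, 0.072]
wrist_force: [-0.2, 0.4, 0.1]
finger_gap: 0.0249
grasp_force: 30.0
t 5.65 q [-0.63 -0.27  2.36  1.74  0.33 -0.34] gp [ 0.5467 -0.1626  0.2552] x [ 0.406 -0.11   0.907] F [-0.2  0.4  0.1] 0.0249 29.988105297088623
foot [ 0.509 -0.149  0.14 ] g [ 0.545 -0.158  0.253]
row [ 0.005 -0.002 -0.002] [-0.29 -0.31 -0.13] deg 0.3 tcp [ 0.387 -0.116  0.329]
foot [ 0.509 -0.149  0.03 ] g [ 0.545 -0.158  0.143]
row [ 0.005 -0.002 -0.002] [-10.27  -0.32   4.5 ] deg 0.3 tcp [ 0.387 -0.116  0.219]
```

View pics/s2.png

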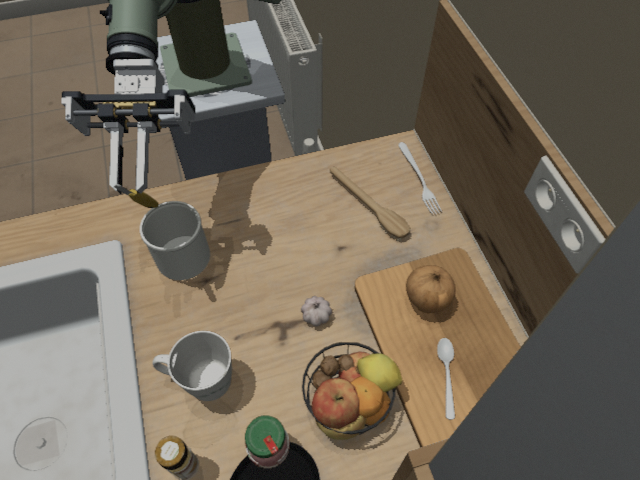

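```bash
python3 -c "
from h import *
def proj(cam,X):
    m=camera_model(cam); f=240/np.tan(np.radians(m['vertical_fov'])/2); Y=np.array(m['R'])@X+m['t']; return (Y[:2]/Y[2]*f+[m['cx'],m['cy']]).round(0)
s=readout.read_state();R=Ro.from_quat(s['ee_rot']);
for k in (-.118,0,.052): 
  X=s['tcp_pos']+R.apply([k,0,.194]); print(k,X.round(3),proj('scene',X),proj('top',X))
i=cv2.imread('pics/s2.png')[140:260,80:240]; a=cv2.resize(i,(533,400),interpolation=cv2.INTER_CUBIC)
grab_frame('top'); t=cv2.cvtColor(grab_frame('top'),cv2.COLOR_RGB2BGR)[200:320,380:460]
b=cv2.resize(t,(267,400),interpolation=cv2.INTER_CUBIC); cv2.imwrite('pics/c1.png',np.hstack([a,b]))
"
```

```text
-0.118 [ 0.511 -0.154  0.142] [151. 206.] [470. 262.]
0 [ 0.559 -0.167  0.249] [127. 188.] [493. 225.]
0.052 [ 0.58  -0.173  0.296] [113. 179.] [505. 206.]
```

View pics/c1.png

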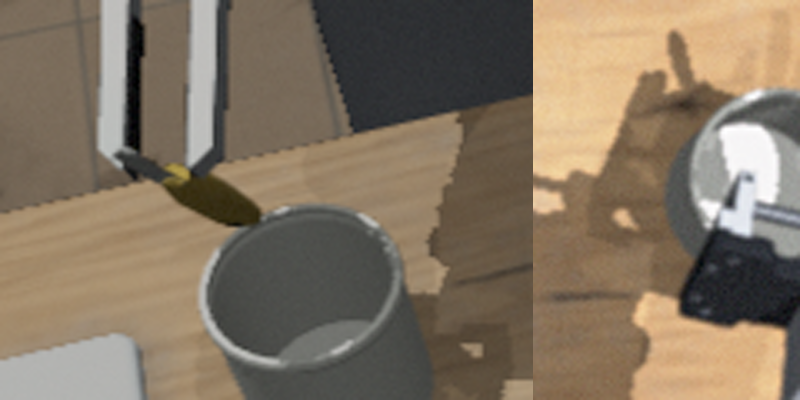

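The crop confirms the peeler is held firmly. Its handle end is at (157,205) against (151,206) predicted, just above and inside the rim. I'll lower it now.

```bash
python3 -m jog '[[0,0,0,-0.3,-0.3,0,0.5],[0,0,0,-2,-0.3,0.8,0.5],[0,0,0,-4,-0.3,1.6,0.5],[0,0,0,-6,-0.3,2.5,0.5],[0,0,0,-6,-0.3,2.5,0.5]]'; python3 -c "
from h import *
st()
place(-.015,-.018,.03,-15,65,.118,.014)"
```

```text
time: 6.3
tcp_pos: [0.3854, -0.1106, 0.2631]
ee_rot: [0.838, -0.11, 0.53, 0.068]
wrist_force: [0.1, 0.6, -1.4]
finger_gap: 0.0244
grasp_force: 30.0
t 6.3 q [-0.61 -0.09  2.42  2.29  0.43 -0.92] gp [ 0.543  -0.1523  0.1858] x [ 0.413 -0.112  0.904] F [ 0.1  0.6 -1.4] 0.0244 29.987230002880096
foot [ 0.509 -0.149  0.03 ] g [ 0.545 -0.158  0.143]
row [-0.003  0.006 -0.001] [-3.84  0.47  2.17] deg 0.4 tcp [ 0.387 -0.116  0.219]
```

```bash
python3 -m jog '[[0,0,0,-1.2,0.3,0.6,0.5],[0,0,0,-2.5,0.4,1.2,0.5],[0,0,0,-3.8,0.4,2.0,0.5],[0,0,0,-3.8,0.4,2.0,0.5],[0,0,0,-3.8,0.4,2.0,0.5]]'; python3 -c "
from h import *
st()
place(-.015,-.018,.03,-15,65,.118,.014)"
```

```text
time: 6.8
tcp_pos: [0.3883, -0.1166, 0.2242]
ee_rot: [0.835, -0.109, 0.534, 0.07]
wrist_force: [0.4, -0.9, -0.5]
finger_gap: 0.0249
grasp_force: 30.0
t 6.8 q [-0.62  0.07  2.41  2.48  0.55 -1.14] gp [ 0.5465 -0.1587  0.1484] x [ 0.406 -0.108  0.908] F [ 0.4 -0.9 -0.5] 0.0249 29.987811148166656
foot [ 0.509 -0.149  0.03 ] g [ 0.545 -0.158  0.143]
row [-0.002 -0.003  0.001] [-0.51 -0.06  0.11] deg 0.2 tcp [ 0.387 -0.116  0.219]
```

```bash
python3 -m jog '[[0,0,0,-0.3,0,0,5],[0,0,0,-0.3,0,0,5],[0,0,0,-0.3,0,0,5],[0,0,0,-0.3,0,0,5],[0,0,0,0,0,-2,5],[0,0,0,0.5,0,-4,5],[0,0,0,2,0,-5,5],[0,0,0,5,0,-5,5],[0,0,0,9,0,-5,5],[0,0,0,13,0,-5,5],[0,0,0,13,0,-5,5]]'; python3 -c "
from h import *
st(); save('scene','s3.png')
i=cv2.imread('pics/s3.png')[120:300,80:320]; cv2.imwrite('pics/c3.png',cv2.resize(i,(800,600)))
go([.5,.05,.30],0,0)
"
```

```text
time: 7.9
tcp_pos: [0.3973, -0.1197, 0.3647]
ee_rot: [0.835, -0.11, 0.535, 0.071]
wrist_force: [-0.7, 0.4, 0.4]
finger_gap: 0.0501
grasp_force: 0.0
t 7.9 q [-0.61 -0.33  2.32  1.46  0.32 -0.04] gp [ 0.5556 -0.1623  0.2893] x [ 0.404 -0.107  0.908] F [-0.7  0.4  0.4] 0.0501 0.0
row [ 0.153 -1.139 -0.231] [ 12.46 -19.06   0.22] deg 67.1 tcp [0.5  0.05 0.48]
```

View pics/c3.png

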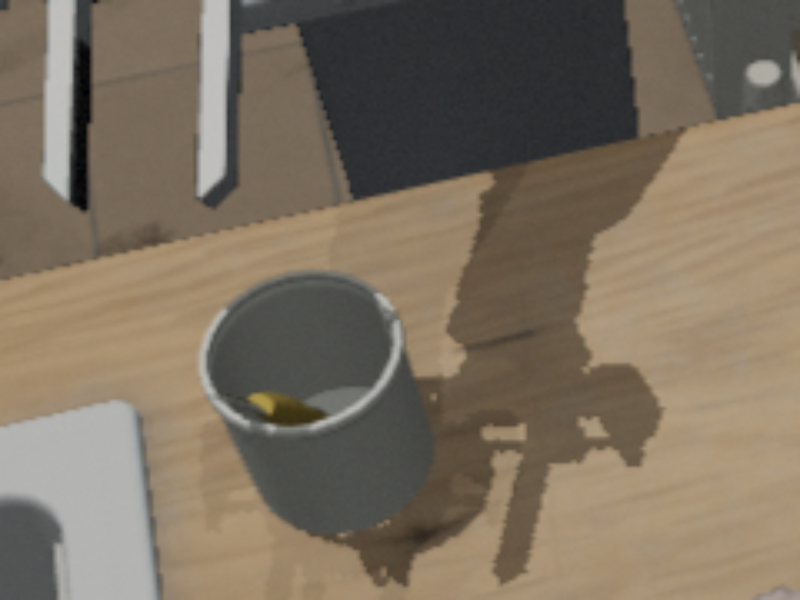

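The crop shows the peeler standing inside the pot (yellow handle at 285,408, leaning on the far rim) and the pot upright. Next is the brush.

```bash
python3 -m jog '[[0.153,-1.139,-0.231,12.5,-19,0.2,5],[0.153,-1.139,-0.231,12.5,-19,0.2,5],[0.153,-1.139,-0.231,12.5,-19,0.2,5],[0.153,-1.139,-0.231,12.5,-19,0.2,5],[0.153,-1.139,-0.231,12.5,-19,0.2,5],[0.153,-1.139,-0.231,12.5,-19,0.2,5],[0.153,-1.139,-0.231,12.5,-19,0.2,5],[0.153,-1.139,-0.231,12.5,-19,0.2,5],[0.153,-1.139,-0.231,12.5,-19,0.2,5],[0.153,-1.139,-0.231,12.5,-19,0.2,5]]'; python3 -c "
from h import *
st();go([.543,.248,.11],23.3)"
```

```text
time: 8.95
tcp_pos: [0.4987, 0.0517, 0.4753]
ee_rot: [0.997, -0.009, 0.078, -0.002]
wrist_force: [-0.1, 0.0, -1.2]
finger_gap: 0.0496
grasp_force: 0.0
t 8.95 q [-0.07 -0.05  1.67  0.01  1.36  1.51] gp [0.5269 0.0521 0.2971] x [ 0.988 -0.018  0.156] F [-0.1  0.  -1.2] 0.0496 0.0
row [ 0.028 -0.156 -0.423] [  1.14 -19.61  19.  ] deg 25.9 tcp [0.543 0.248 0.29 ]
```

```bash
python3 -m jog '[[0.028,-0.156,-0.423,1.1,-19.6,15,5],[0.028,-0.156,-0.423,1.1,-19.6,15,5],[0.028,-0.156,-0.423,1.1,-19.6,15,5],[0.028,-0.156,-0.423,1.1,-19.6,15,5],[0.028,-0.156,-0.423,1.1,-19.6,19,5],[0.028,-0.156,-0.423,1.1,-19.6,19,5],[0.028,-0.156,-0.423,1.1,-19.6,19,5],[0.028,-0.156,-0.423,1.1,-19.6,19,5],[0.028,-0.156,-0.423,1.1,-19.6,19,5]]'; python3 -c "
from h import *
st();save('wrist','w2.png')
go([.543,.248,.0225],23.3)
s=readout.read_state(); R=Ro.from_quat(s['ee_rot']).as_matrix()
m=camera_model('wrist');T=np.array(m['tool_from_camera']);f=240/np.tan(np.radians(m['vertical_fov'])/2)
q=silhouettes('brush','wrist')[0]; ys,xs=np.nonzero(q['pixels']); d=np.c_[(xs-m['cx'])/f,(ys-m['cy'])/f,np.ones(len(xs))]@(R@T[:3,:3]).T
o=R@T[:3,3]+s['tcp_pos']; P=o+d*((.018-o[2])/d[:,2:]); P=P-o-R@[0,0,.18]+[0,0,0]
gp=s['tcp_pos']+R@[0,0,.18]; L=(P+o-gp+R@[0,0,.18])@R  # coords rel. grasp point, tool axes
print('x range',L[:,0].min(),L[:,0].max())
for x in np.arange(-.06,.09,.015):
    k=abs(L[:,0]-x)<.003
    if k.sum(): print(x.round(3),L[k,1].min().round(4),L[k,1].max().round(4))
"
```

```text
time: 9.85
tcp_pos: [0.5453, 0.245, 0.2913]
ee_rot: [0.98, 0.199, 0.004, 0.002]
wrist_force: [0.9, -0.9, -0.3]
finger_gap: 0.0497
grasp_force: 0.0
t 9.85 q [ 0.28  0.36  1.59 -0.    1.18  1.45] gp [0.5467 0.2447 0.1109] x [0.921 0.389 0.006] F [ 0.9 -0.9 -0.3] 0.0497 0.0
row [ 0.005 -0.007 -0.007] [-0.17 -0.42  8.88] deg 0.6 tcp [0.543 0.248 0.203]
x range -0.14629672237982785 0.07161857920754669
-0.06 -0.0123 0.0042
-0.045 -0.0129 0.0042
-0.03 -0.0134 0.0041
-0.015 -0.0133 0.004
0.0 -0.0168 0.0062
0.015 -0.0231 0.0127
0.03 -0.025 0.0146
0.045 -0.0268 0.0159
0.06 -0.0243 0.0122
```

View pics/w2.png

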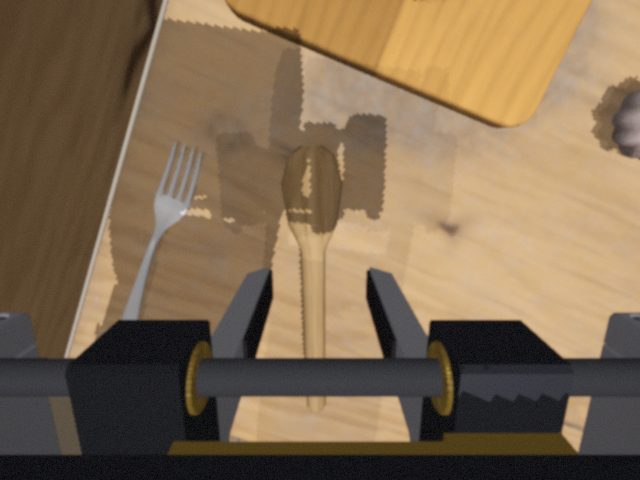

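The wrist view shows the brush between the fingers: head around (313,185), neck at 245, handle end at (316,408). It measures 218 mm against 216 mm given, with a 4.5 mm lateral correction needed. Grasping it now.

```bash
python3 -m jog '[[0.005,-0.007,0,-0.9,-0.45,4,5],[0.005,-0.007,0,-0.9,-0.45,7,5],[0.005,-0.007,0,-0.9,-0.45,8.8,5],[0.005,-0.007,0,-0.9,-0.45,8.8,5],[0.005,-0.007,0,-0.9,-0.45,8.8,0.5],[0.005,-0.007,0,-0.9,-0.45,8.8,0.5],[0.005,-0.007,0,-0.9,-0.45,8.8,0.5],[0.005,-0.007,0,-0.9,-0.45,8.8,0.5],[0.005,-0.007,0,-0.9,-0.45,8.8,0.5],[0.005,-0.007,0,-0.9,-0.45,8.8,0.5],[0.005,-0.007,0,-0.9,-0.45,8.8,0.5]]'; python3 -c "
from h import *
st();go([.50,.05,.30],0,60)"
```

```text
time: 11.05
tcp_pos: [0.5354, 0.246, 0.2021]
ee_rot: [0.98, 0.199, -0.001, 0.0]
wrist_force: [-0.8, -1.2, 4.0]
finger_gap: 0.0157
grasp_force: 30.0
t 11.05 q [ 0.28  0.47  1.65 -0.    1.02  1.45] gp [0.535  0.2458 0.0217] x [ 0.921  0.39  -0.002] F [-0.8 -1.2  4. ] 0.0157 29.999549388885498
row [-0.209  1.035  0.363] [-25.34  10.57 -18.75] deg 64.0 tcp [0.344 0.05  0.39 ]
```

```bash
python3 -m jog '[[0,0,0,0,0,-4,0.5],[0,0,0,0,0,-8,0.5],[0,0,0,0,0,-13,0.5],[-0.209,1.035,0.363,-25.3,10.6,-18.7,0.5],[-0.209,1.035,0.363,-25.3,10.6,-18.7,0.5],[-0.209,1.035,0.363,-25.3,10.6,-18.7,0.5],[-0.209,1.035,0.363,-25.3,10.6,-18.7,0.5],[-0.209,1.035,0.363,-25.3,10.6,-18.7,0.5],[-0.209,1.035,0.363,-25.3,10.6,-18.7,0.5],[-0.209,1.035,0.363,-25.3,10.6,-18.7,0.5],[-0.209,1.035,0.363,-25.3,10.6,-18.7,0.5],[-0.209,1.035,0.363,-25.3,10.6,-18.7,0.5]]'; python3 -c "
from h import *
st()
place(-.015,.016,.14,-15,65,.134,.006)
grab_frame('top'); s=silhouettes('pot_centre','top')[0]; print(s['xy'],s['confidence'],s['pixels'].sum())"
```

```text
time: 12.25
tcp_pos: [0.3429, 0.0498, 0.3879]
ee_rot: [0.867, -0.0, 0.499, -0.0]
wrist_force: [0.5, 0.7, -1.3]
finger_gap: 0.0157
grasp_force: 30.0
t 12.25 q [-0.17 -0.61  2.39  0.44  0.35  1.07] gp [0.499  0.0498 0.2974] x [ 0.502 -0.001  0.865] F [ 0.5  0.7 -1.3] 0.0157 29.998024106025696
foot [ 0.518 -0.116  0.14 ] g [ 0.568 -0.129  0.264]
row [-0.232  0.089  0.12 ] [-0.76 13.64  8.17] deg 15.8 tcp [ 0.41  -0.087  0.34 ]
[445.3, 255.0] 0.94 2354
```

```bash
python3 -m jog '[[-0.232,0.089,0.12,-0.7,4,4,0.5],[-0.232,0.089,0.12,-0.7,8,6,0.5],[-0.232,0.089,0.12,-0.7,12,8,0.5],[-0.232,0.089,0.12,-0.7,13.6,8.2,0.5],[-0.232,0.089,0.12,-0.7,13.6,8.2,0.5],[-0.232,0.089,0.12,-0.7,13.6,8.2,0.5]]'; python3 -c "
from h import *
st()
place(-.015,.016,.14,-15,65,.134,.006)
place(-.015,.016,.025,-15,65,.134,.006)
save('scene','s4.png'); i=cv2.imread('pics/s4.png')[80:290,60:340]; cv2.imwrite('pics/c4.png',cv2.resize(i,(800,600)))"
```

```text
time: 12.95
tcp_pos: [0.4021, -0.0506, 0.3495]
ee_rot: [0.841, -0.097, 0.529, 0.058]
wrist_force: [0.5, -0.2, -0.6]
finger_gap: 0.0156
grasp_force: 30.0
t 12.95 q [-0.4  -0.32  2.35  1.56  0.15 -0.05] gp [ 0.5606 -0.0866  0.2713] x [ 0.421 -0.103  0.901] F [ 0.5 -0.2 -0.6] 0.0156 29.997536838054657
foot [ 0.518 -0.116  0.14 ] g [ 0.568 -0.129  0.264]
row [-0.034  0.012  0.01 ] [-0.14  3.35  1.79] deg 2.2 tcp [ 0.41  -0.087  0.34 ]
foot [ 0.518 -0.116  0.025] g [ 0.568 -0.129  0.149]
row [-0.034  0.012  0.01 ] [-10.51   3.42   6.77] deg 2.2 tcp [ 0.41  -0.087  0.225]
```

View pics/c4.png

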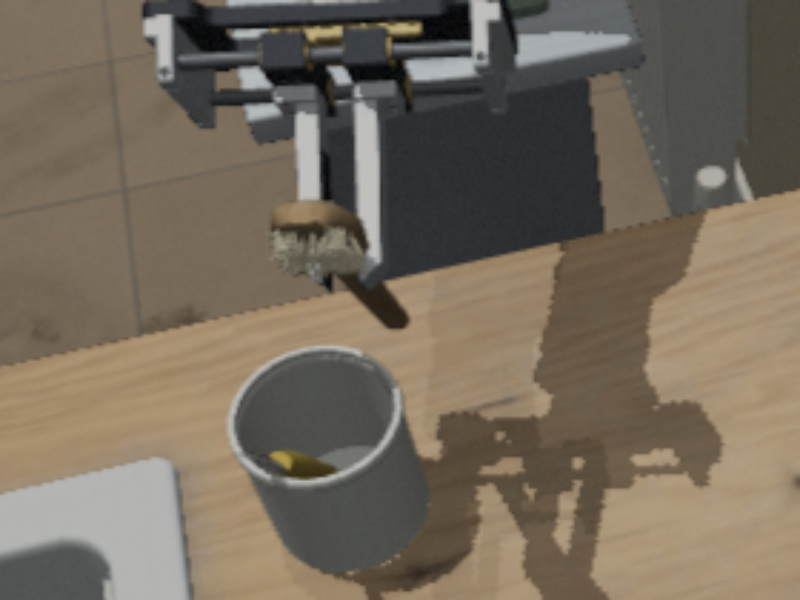

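The brush is held head-up with its handle end at (395,320), and the peeler is still in the pot. I'll finish the approach to hover.

```bash
python3 -m jog '[[-0.034,0.012,0.01,-0.1,3.35,1.8,0.5],[-0.034,0.012,0.01,-0.1,3.35,1.8,0.5],[-0.034,0.012,0.01,-0.1,3.35,1.8,0.5],[-0.034,0.012,0.01,-0.1,3.35,1.8,0.5],[-0.034,0.012,0.01,-0.1,3.35,1.8,0.5],[-0.034,0.012,0.01,-0.1,3.35,1.8,0.5]]'; python3 -c "
from h import *
st()
place(-.015,.016,.14,-15,65,.134,.006)
place(-.015,.016,.025,-15,65,.134,.006)"
```

```text
time: 13.6
tcp_pos: [0.409, -0.086, 0.3409]
ee_rot: [0.836, -0.11, 0.533, 0.07]
wrist_force: [-0.4, 0.5, -1.5]
finger_gap: 0.0158
grasp_force: 30.0
t 13.6 q [-0.49 -0.26  2.33  1.81  0.21 -0.34] gp [ 0.5669 -0.1283  0.2647] x [ 0.408 -0.11   0.906] F [-0.4  0.5 -1.5] 0.0158 29.997793436050415
foot [ 0.518 -0.116  0.14 ] g [ 0.568 -0.129  0.264]
row [ 0. -0. -0.] [-0.02  0.04  0.1 ] deg 0.0 tcp [ 0.41  -0.087  0.34 ]
foot [ 0.518 -0.116  0.025] g [ 0.568 -0.129  0.149]
row [ 0. -0. -0.] [-10.45   0.05   4.96] deg 0.0 tcp [ 0.41  -0.087  0.225]
```

```bash
python3 -m jog '[[0,0,0,-1.5,0,0.8,0.5],[0,0,0,-3,0,1.5,0.5],[0,0,0,-4.5,0,2.2,0.5],[0,0,0,-6,0,2.9,0.5],[0,0,0,-7.5,0,3.6,0.5],[0,0,0,-7.5,0,3.6,0.5]]'; python3 -c "
from h import *
st()
place(-.015,.016,.02,-15,65,.134,.006)"
```

```text
time: 14.2
tcp_pos: [0.4089, -0.086, 0.2553]
ee_rot: [0.838, -0.111, 0.53, 0.069]
wrist_force: [-0.2, -0.8, -0.6]
finger_gap: 0.0156
grasp_force: 30.0
t 14.2 q [-0.49 -0.02  2.38  2.59  0.39 -1.15] gp [ 0.5663 -0.1283  0.1781] x [ 0.413 -0.113  0.904] F [-0.2 -0.8 -0.6] 0.0156 29.99761462211609
foot [ 0.518 -0.116  0.02 ] g [ 0.568 -0.129  0.144]
row [ 0.001  0.006 -0.002] [-3.13  0.04  1.58] deg 0.4 tcp [ 0.41  -0.087  0.22 ]
```

```bash
python3 -m jog '[[0,0,0,-1.1,0,0.5,0.5],[0,0,0,-2.1,0,1.0,0.5],[0,0,0,-3.1,0,1.5,0.5],[0,0,0,-3.1,0,1.5,0.5],[0,0,0,-3.1,0,1.5,0.5]]'; python3 -c "
from h import *
st()
save('scene','s5.png'); i=cv2.imread('pics/s5.png')[80:290,60:340]; cv2.imwrite('pics/c5.png',cv2.resize(i,(800,600)))"
```

```text
time: 14.7
tcp_pos: [0.4108, -0.0869, 0.2238]
ee_rot: [0.836, -0.111, 0.533, 0.07]
wrist_force: [-0.4, -0.8, -1.0]
finger_gap: 0.0157
grasp_force: 30.0
t 14.7 q [-0.49  0.1   2.38  2.71  0.5  -1.28] gp [ 0.5687 -0.1293  0.1478] x [ 0.407 -0.11   0.907] F [-0.4 -0.8 -1. ] 0.0157 29.99856734724304
```

View pics/c5.png

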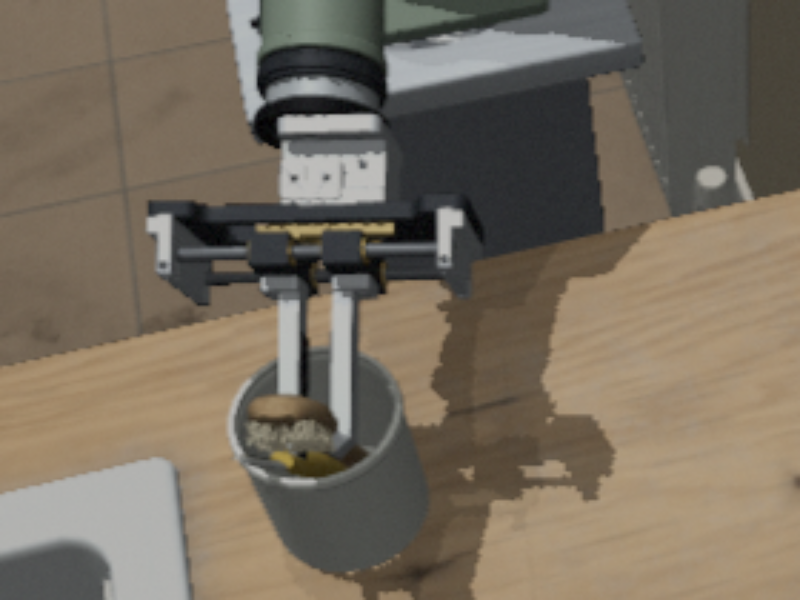

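The brush handle is inside the pot with the bristles up, beside the peeler. Release and withdraw.

```bash
python3 -m jog '[[0,0,0,-0.6,0,0.4,0.5],[0,0,0,-0.6,0,0.4,0.5],[0,0,0,-0.6,0,0.4,4],[0,0,0,-0.6,0,0.4,4],[0,0,0,-0.6,0,0.4,4],[0,0,0,-0.6,0,0.4,4],[0,0,0,-0.6,0,-1.5,4],[0,0,0,-0.4,0,-3.5,4],[0,0,0,0,0,-5.5,4],[0,0,0,0,0,-7.5,4],[0,0,0,2,0,-9,4],[0,0,0,5,0,-9,4]]'; python3 -c "
from h import *
st()
save('scene','s6.png'); i=cv2.imread('pics/s6.png')[80:290,60:340]; cv2.imwrite('pics/c6.png',cv2.resize(i,(800,600)))
for l in ['brush','peeler','fork','garlic','mug']:
    q=silhouettes(l,'scene')[:1]
    if q: print(l,q[0]['xy'],round(q[0]['confidence'],2))"
```

```text
time: 15.95
tcp_pos: [0.3652, -0.0717, 0.3008]
ee_rot: [0.839, -0.11, 0.529, 0.067]
wrist_force: [0.0, 1.3, 0.9]
finger_gap: 0.0404
grasp_force: 0.0
t 15.95 q [-0.52 -0.3   2.46  2.05  0.27 -0.6 ] gp [ 0.5226 -0.1131  0.223 ] x [ 0.416 -0.114  0.902] F [0.  1.3 0.9] 0.0404 0.0
brush [163.6, 244.1] 0.75
peeler [155.6, 237.7] 0.74
fork [420.2, 170.0] 0.97
garlic [315.7, 309.5] 0.65
mug [199.6, 363.5] 0.93
```

View pics/c6.png

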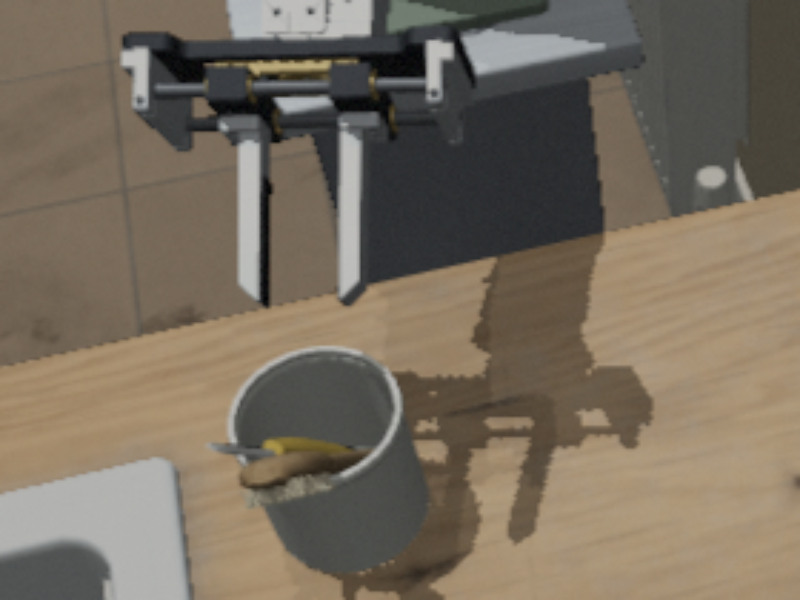

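The brush now leans over the rim on the sink side (head at 290,478 in the crop). I'll clear the arm and triangulate both leans.

```bash
python3 -m jog '[[0,0,0,3,-3,-3,4],[0,0,0,5,-8,-4,4],[0,0,0,5,-13,-4,4],[0,0,0,5,-18,-4,4],[0,0,0,5,-22,-4,4],[0,0,0,5,-22,-4,4],[0,0,0,5,-22,-4,4]]'; python3 -c "
from h import *
st(); save('scene','s7.png'); save('top','t7.png')
S={}
for cam in ['top','scene']:
  for l in ['brush','peeler','pot_centre']:
    q=silhouettes(l,cam)[0]; ys,xs=np.nonzero(q['pixels']); print(cam,l,round(q['confidence'],2),q['xy'],len(xs),xs.min(),xs.max(),ys.min(),ys.max())
a=cv2.resize(cv2.imread('pics/s7.png')[170:300,110:240],(400,400),interpolation=cv2.INTER_CUBIC)
b=cv2.resize(cv2.imread('pics/t7.png')[190:320,390:520],(400,400),interpolation=cv2.INTER_CUBIC)
cv2.imwrite('pics/c7.png',np.hstack([a,b]))"
```

```text
time: 16.95
tcp_pos: [0.3701, 0.0103, 0.3338]
ee_rot: [0.864, -0.091, 0.495, 0.02]
wrist_force: [0.4, 0.3, -0.6]
finger_gap: 0.0404
grasp_force: 0.0
t 16.95 q [-0.24 -0.41  2.41  0.66  0.13  0.93] gp [ 0.5237 -0.012   0.2418] x [ 0.494 -0.137  0.858] F [ 0.4  0.3 -0.6] 0.0404 0.0
top brush 0.84 [458.7, 216.4] 1141 432 480 192 268
top peeler 0.57 [460.3, 257.8] 685 438 488 228 275
top pot_centre 0.77 [452.7, 254.5] 1858 419 482 227 283
scene brush 0.9 [158.7, 246.0] 551 144 188 238 257Traceback (most recent call last):
  File "<string>", line 7, in <module>
    q=silhouettes(l,cam)[0]; ys,xs=np.nonzero(q['pixels']); print(cam,l,round(q['confidence'],2),q['xy'],len(xs),xs.min(),xs.max(),ys.min(),ys.max())
      ~~~~~~~~~~~~~~~~~~^^^
IndexError: list index out of range
```

I have used all ten pictures, so from here I'll fit numerically: the brush axis is the intersection of the two image-line planes.

```bash
cat > lean.py <<'E'
from h import *
def line(l,cam):
    for _ in range(3):
        r=silhouettes(l,cam)
        if r and r[0]['confidence']>.4: break
        grab_frame(cam)
    else: return None
    ys,xs=np.nonzero(r[0]['pixels']); P=np.c_[xs,ys].astype(float)
    a=np.linalg.svd(P-P.mean(0),full_matrices=False)[2][0]; u=(P-P.mean(0))@a
    e=[P.mean(0)+a*u.min(),P.mean(0)+a*u.max()]
    o,d1=ray(cam,e[0]);_,d2=ray(cam,e[1]); n=np.cross(d1,d2); return o,n/np.linalg.norm(n),e,P
for c in ['top','scene']: grab_frame(c)
for l in ['brush','peeler']:
    A,B=line(l,'top'),line(l,'scene')
    if A is None or B is None: print(l,'missing',A is None,B is None); continue
    d=np.cross(A[1],B[1]); print(l,'sep',np.linalg.norm(d).round(2)); d/=np.linalg.norm(d); d*=np.sign(d[2])
    p=np.linalg.lstsq(np.array([A[1],B[1],[0,0,1]]),np.array([A[1]@A[0],B[1]@B[0],.1]),rcond=None)[0]
    print('dir',d.round(3),'lean deg',np.degrees(np.arccos(d[2])).round(1),'at z=.1',p.round(3),'at z=.01',(p-d*.09/d[2]).round(3))
    for e in A[2]:
        o,r=ray('top',e); k=np.linalg.lstsq(np.c_[r,-d],p-o,rcond=None)[0]; print('end',e.round(),(p+d*k[1]).round(3))
    for e in B[2]:
        o,r=ray('scene',e); k=np.linalg.lstsq(np.c_[r,-d],p-o,rcond=None)[0]; print('end s',e.round(),(p+d*k[1]).round(3))
E
python3 lean.py
```

```text
brush sep 0.86
dir [ 0.573 -0.253  0.78 ] lean deg 38.8 at z=.1 [ 0.564 -0.131  0.1  ] at z=.01 [ 0.498 -0.102  0.01 ]
end [475. 192.] [ 0.627 -0.159  0.186]
end [433. 267.] [ 0.513 -0.108  0.031]
end s [188. 239.] [ 0.527 -0.114  0.049]
end s [145. 251.] [ 0.639 -0.164  0.202]
peeler sep 0.87
dir [ 0.456 -0.418  0.786] lean deg 38.2 at z=.1 [ 0.542 -0.162  0.1  ] at z=.01 [ 0.489 -0.114  0.01 ]
end [488. 228.] [ 0.57  -0.188  0.148]
end [441. 274.] [ 0.499 -0.124  0.027]
end s [135. 237.] [ 0.568 -0.186  0.145]
end s [181. 235.] [ 0.503 -0.127  0.034]
```

```bash
python3 -m jog '[[0,0,0,0,0,0,4],[0,0,0,0,0,0,4],[0,0,0,0,0,0,4],[0,0,0,0,0,0,4],[0,0,0,0,0,0,4],[0,0,0,0,0,0,4],[0,0,0,0,0,0,4],[0,0,0,0,0,0,4],[0,0,0,0,0,0,4],[0,0,0,0,0,0,4]]' >/dev/null; python3 lean.py; python3 - <<'E'
from h import *
b=cv2.imread('pics/s7.png').astype(int); n=cv2.cvtColor(grab_frame('scene'),cv2.COLOR_RGB2BGR).astype(int)
print('diff px pot region',(abs(n-b).max(2)[195:290,110:225]>25).sum())
b=cv2.imread('pics/t7.png').astype(int); n=cv2.cvtColor(grab_frame('top'),cv2.COLOR_RGB2BGR).astype(int)
print('top',(abs(n-b).max(2)[185:290,410:500]>25).sum())
E
```

```text
brush sep 0.86
dir [ 0.571 -0.256  0.78 ] lean deg 38.8 at z=.1 [ 0.564 -0.131  0.1  ] at z=.01 [ 0.498 -0.101  0.01 ]
end [475. 192.] [ 0.627 -0.159  0.186]
end [433. 266.] [ 0.515 -0.108  0.033]
end s [189. 239.] [ 0.525 -0.113  0.046]
end s [145. 250.] [ 0.639 -0.164  0.202]
peeler sep 0.86
dir [ 0.455 -0.425  0.782] lean deg 38.5 at z=.1 [ 0.542 -0.162  0.1  ] at z=.01 [ 0.489 -0.113  0.01 ]
end [488. 228.] [ 0.569 -0.188  0.147]
end [440. 273.] [ 0.5   -0.123  0.028]
end s [178. 235.] [ 0.509 -0.131  0.043]
end s [134. 237.] [ 0.569 -0.187  0.146]
diff px pot region 0
top 300
```

Over the last second both tools are at rest. Each leans about 39° (limit 49°), with the handle end low inside the pot. Handing in.

```bash
python3 -c "
from h import *
print(env.close_job()); st()"
```

```text
the job is handed in; nothing more can be done
None
the job is handed in; nothing more can be done
```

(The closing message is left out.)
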